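# Flip the dish's status flag

## Task

The culture dish is finished with, so flip the status flag that stands next to the flat dish from its ring face to its bar face. With the fingertips only, press down on the flag's short ribbed tail until the paddle tips well up (about 45 degrees), then push the paddle on over its pivot until it lies fully flat on the other side. Do not pinch or grip the flag, and leave the other flag and everything else on the bench where it stands.

Things in the scene. Friction and masses are not known exactly. Their poses are not given: they have to be found in the camera images.
- flag_a: The flag next to the dish: a fixed stand, the paddle hinged on it. Base plate 90 (x) x 170 (y) x 10 mm; origin at the centre of its underside, z up. Hinge axis = stand's x, 70 mm up, between two posts at x = +-40, y = 0 mm (8 x 18 mm, 79 mm high). Paddle lies to +y at the start, must end on -y. An identical stand is next to the beaker; which is left or right varies, each is turned up to 0.4 rad.
- flag_a_paddle (a joint): This paddle's angle: 0 = flat on the stand's +y side (ring up), 1.571 = upright, 3.142 = flat on the -y side (bar up); hard stops at 0 and 3.142. Starts at 0 to 0.15. The hinge is stiff (about 0.03 N m friction: 1 to 3 N at tail or paddle moves it) and stays at any angle it is left at; the paddle does not fall by itself.
- flag_a_pivot (a point): The middle of the hinge axis, 70 mm above the centre of the stand's underside; axes as the stand's. Four thin bumper posts (11 mm wide, 65 mm high) at the stand's x = +-22, y = +-70 mm are where the paddle rests when flat.
- flag_a_tip (a point): The middle of the paddle's free edge, 80 mm from the hinge axis. The paddle is 64 mm wide along the axis and 9 mm thick; its two white faces bear a black ring (up at the start) and a straight black bar (down at the start). Its frame turns with the paddle (y from hinge to free edge, x along the hinge).
- flag_a_tail (a point): The ribbed pad on the tail's upper side (at the start), 35 mm from the hinge axis, opposite the paddle. The tail is one piece with the paddle, 26 mm wide, 9 mm thick, 50 mm long from the axis; the pad covers 11 to 47 mm. Pushed down, it swings into open space above the base plate (room for about 70 degrees) and the paddle rises by the same angle.
- flag_b_tip (a point): The middle of the free edge of the other flag's paddle (the flag next to the beaker), which must be left alone.
- dish: Culture dish with lid, 90 mm across, 17 mm high, loose, standing some 125 mm behind the hinge of its flag (on the stand's +x side). Origin at the centre of its underside.
- beaker: Clear beaker, 54 mm across, 70 mm high, loose, standing some 100 mm behind the hinge of the other flag. Origin at the centre of its underside.
- pen: Slim black pen, 145 mm long, loose, lying at the right, beside the sink. Origin at the centre of its underside.
- tape: Roll of tape, 100 mm across, 25 mm high, loose, lying at the left of the worktop. Origin at the centre of its underside.

How it is judged (in metres and radians):
On the way, in this order (a step that is already met when the one before it is completed fails the run):
1. the fingertips press the tail's ribbed pad until the paddle is tipped up at least 0.5 rad (value of joint flag_a_paddle between 0.5 and 1.5 rad and contact force between the fingers and flag_a_ring_pad above 0.2 N), for 0.05 s.
2. the fingers push the paddle on over the upright (value of joint flag_a_paddle above 1.7 rad and contact force between the fingers and flag_a above 0.1 N), for 0.05 s.
At the end, for the whole second after the job is handed in: The paddle of the flag next to the dish lies flat on the other side with the bar face up (within about 0.08 rad of its stop) and is at rest; the other flag's paddle is within 20 mm of where it was and dish, beaker, pen and tape within 15 mm (value of joint flag_a_paddle above 3.06 rad and velocity of joint flag_a_paddle between -0.05 and 0.05 rad/s and distance of flag_b_tip from where it was at the start of the episode below 0.02 m and distance of each of dish, beaker, pen, tape from where it was at the start of the episode below 0.015 m); the robot touches nothing.
It fails at once if the flag is pinched: fingers press on both faces of the paddle or both sides of the tail at once ((contact force between the fingers and flag_a_ring_face above 0.5 N and contact force between the fingers and flag_a_bar_face above 0.5 N) or (contact force between the fingers and flag_a_ring_pad above 0.5 N and contact force between the fingers and flag_a_bar_pad above 0.5 N)).
It fails at once if the other flag's paddle is moved more than 20 mm (distance of flag_b_tip from where it was at the start of the episode above 0.02 m).
It fails at once if dish, beaker, pen or tape is lifted or shifted by more than 15 mm (distance of any of dish, beaker, pen, tape from where it was at the start of the episode above 0.015 m).
It also fails if it takes over 42 s, if anything falls off the work surface, if the arm or the gripper's body presses on something with over 40 N, if the wrist force passes 120 N, or if a joint passes its speed limit or range.

## Robot

A 7-joint arm with a two-finger parallel gripper is mounted at the origin on a cart in front of the work surface, level with it; the furniture and walls round the work are solid. World frame = base frame: x ahead of the robot, y to its left, z up, the work surface at z = 0. Lengths are in m, angles in degrees, forces in N, time in s.
With the tool pointing down it reaches from about 0.425 to 0.875 m from the base axis. Payload 4.7 kg.
Tool frame: the origin (TCP) lies on the centre line of the jaws, within the pads' length; the fingertips stand 19 mm ahead of it and the grasp point (between the pads) is the TCP; z points along the fingers, y is the line along which they close (so a half turn about z gives the same grasp; the last joint's range is limited). The gripper opens to 87 mm and grips with 3 to 60 N. Pads are 19 mm wide; open, the fingers measure 117 mm over their backs; the gripper's body (75 mm by 190 mm) begins 51 mm behind the grasp point.
Start: joints at [-70.812, 18.392, -4.016, 83.108, 1.295, 78.541, -3.26], TCP at [0.205, 0.617, 0.214] pointing down, gripper open.
Joint ranges: [-163.93, 163.93], [-17.29, 119.83], [-79.2, 71.16], [3.27, 140.29], [-89.18, 269.18], [5.43, 117.66], [-154.24, 154.24]. Speed limits (degrees/s): [147.25, 147.25, 180, 180, 180, 180, 180].

## Interface

Orientations are given as [roll, pitch, yaw] about the fixed x, y, z axes, in that order (R = Rz(yaw) Ry(pitch) Rx(roll)).
In Python, from cell import env, imaging gives the robot as it stands.
- The arm moves only by the shell command python3 -m crank 'ROWS' [OPENING] [FORCE]. ROWS is JSON, a list of rows, each an object of numbers: "x", "y", "z": the shift along the tool's x, y, z in m; "turn": the turn about the tool's z in rad. In form: [{"x": .., "y": .., "z": .., "turn": ..}, ...]. A call has 1 to 12 rows; each row is the pose to reach, as a shift and turn from the pose commanded when the call began, along the tool's axes at that moment; what a row does not reach only later rows make up. A row lasts 1/8 s, in which the tool goes at most 62.5 mm and 10.7 degrees, less where a joint would pass 70% of its speed; a pose out of reach is approached as far as the arm can. A call with a gripper value outside its range is refused whole. OPENING is the finger opening in m, from 0 to 0.087, set as the call begins (- or left out, the last holds). The fingers move at their own pace and stop on an object; FORCE is the grip in N (left out, the last holds). Time passes only in rows, so rows that repeat a pose let the fingers close. It gives the time, the measured TCP pose, the force, the opening and the grip force at its end, in the units of the state.
- env.get_obs(): the state, without advancing time (a new reading comes with each control period).
- imaging.read_camera(name): name is "side" or "top" or "wrist"; returns the picture (420x560x3 uint8, red, green, blue); there is no depth.
- imaging.get_calibration(name): a dict with "camera_matrix" (3x3 intrinsics, pixels), "k1" (the pictures are not rectified: a ray, as slopes to the right and down, at radius r is drawn at 1 + k1 r^2 times it, then the intrinsics apply), "position" and "attitude" of the camera in the world. Camera axes: x right, y up, looking along -z (the intrinsics and any distortion apply to the point x, -y, -z); pixel columns grow to the right and rows downward; lengths in m; the calibration is good to about 2 mm. A picture is of the moment at which its call begins: read the wrist's pose just before it. get_calibration takes no time and is no camera call; for the wrist camera it gives the pose at the moment of the call.
- env.sign_off(): hands the job in; it is judged then, once.
The state is a dict: "time_s": time; "qpos": joint angles; "joint_velocities": joint speeds; "effort": joint torques, N m; "tool_pos": TCP position; "tool_rot": TCP orientation; "force": force on the tool from outside, world axes, zero at the start; "wrist_torque": the same for the moment, N m; "grip_width": finger opening in m; "grasp_force": force on a finger pad.
Only numpy, scipy, OpenCV 4.12 (cv2) and the standard library are available. Lean on these libraries where they do the work, as an engineer would, in place of code of your own. Each camera call takes 0.05 s, during which the arm holds its last target. There are 200 camera calls.

## Working session

There is one attempt and no reset: what is moved stays moved. The work goes in short steps, Python scripts to look and compute and a shell command to move; the robot and the scene stay as the last step left them, time stands still between calls to the robot, and variables do not carry over. Pictures are saved under pics/ and viewed, at most 10 in all, crops included, and the job is handed in when it is done.

```bash
ls; mkdir -p pics; python3 - <<'E'
from cell import env, imaging
import cv2
for n in("top","side"):
    im=imaging.read_camera(n); cv2.imwrite(f"pics/{n}0.png",im[:,:,::-1]); print(n,imaging.get_calibration(n))
o=env.get_obs();print(o)
E
```

```text
pics
top {'camera_matrix': array([[500.54431736,   0.        , 273.0333214 ],
       [  0.        , 500.54431736, 206.30431915],
       [  0.        ,   0.        ,   1.        ]]), 'k1': -0.07032338337944471, 'position': array([0.29983383, 0.00157056, 1.42367958]), 'attitude': array([  9.83017124,   0.49218104, -89.57395636])}
side {'camera_matrix': array([[415.3141805 ,   0.        , 281.09704284],
       [  0.        , 415.3141805 , 212.83034196],
       [  0.        ,   0.        ,   1.        ]]), 'k1': -0.014289010908188142, 'position': array([ 0.6092107 , -0.9578438 ,  0.46248432]), 'attitude': array([67.027399  , -0.13755267,  3.54188032])}
{'time_s': 0.1, 'qpos': array([-70.80921738,  18.43632784,  -4.01777993,  83.16862404,
         1.29745901,  78.53998047,  -3.25956327]), 'joint_velocities': array([ 0.04334429, -0.10471683,  0.06510839, -0.1602542 , -0.03510318,
       -0.0676973 , -0.08737455]), 'effort': array([-1.86404141e-04, -4.92573667e+01, -4.05709064e-01, -3.13395667e+01,
       -6.41335314e-02,  3.94472620e-02,  7.34638274e-05]), 'tool_pos': array([0.20486621, 0.6163332 , 0.2133478 ]), 'tool_rot': array([-1.79900446e+02,  7.12097145e-03,  1.61621895e+02]), 'force': array([-0.44551309,  0.95174141, -0.25843076]), 'wrist_torque': array([-0.01951755,  0.06182416, -0.02887561]), 'grasp_force': 0.0, 'grip_width': 0.08693647302687048}
```

View pics/top0.png

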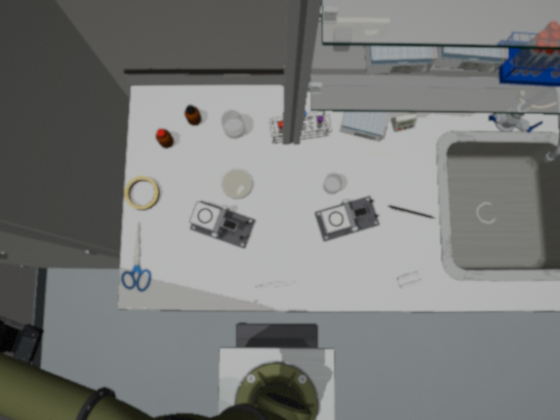

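View pics/side0.png

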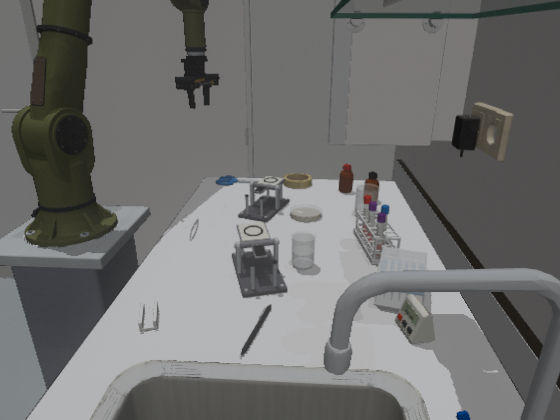

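The top view shows the dish at (237,183), with flag A at about (223,224) and its ring paddle on the left at (205,216). Flag B is at (348,218) beside the beaker.

```bash
cat > h.py <<'E'
import numpy as np, cv2
from scipy.spatial.transform import Rotation as R
from cell import env, imaging
def rays(cal,px):
    d=np.array([cal['k1'],0,0,0,0.])
    u=cv2.undistortPoints(np.float64(px).reshape(-1,1,2),cal['camera_matrix'],d)[:,0]
    v=np.c_[u[:,0],-u[:,1],-np.ones(len(u))]
    return R.from_euler('xyz',cal['attitude'],degrees=True).apply(v)
def onplane(cal,px,z):
    r=rays(cal,px);c=cal['position'];return c+r*((z-c[2])/r[:,2])[:,None]
def project(cal,P):
    v=R.from_euler('xyz',cal['attitude'],degrees=True).inv().apply(np.atleast_2d(P)-cal['position'])
    s=np.c_[v[:,0],-v[:,1]]/-v[:,2:]; s=s*(1+cal['k1']*(s**2).sum(1))[:,None]
    return s*cal['camera_matrix'][0,0]+cal['camera_matrix'][:2,2]
E
python3 - <<'E'
from h import *
im=cv2.imread('pics/top0.png');cal=imaging.get_calibration('top')
x0,y0,w,h=180,160,90,100
g=cv2.cvtColor(im,cv2.COLOR_BGR2GRAY)[y0:y0+h,x0:x0+w]
m=((g<110)*255).astype('uint8')
n,l,s,c=cv2.connectedComponentsWithStats(m)
for i in range(1,n):
    if s[i,4]>15:
        p=cv2.minAreaRect(np.argwhere(l==i)[:,::-1].astype('float32')); print(s[i],c[i]+[x0,y0],p, onplane(cal,[c[i]+[x0,y0]],.075))
cv2.imwrite('pics/crop0.png',cv2.resize(im[y0:y0+h,x0:x0+w],None,fx=6,fy=6,interpolation=cv2.INTER_CUBIC))
E
```

```text
[25 43 18  7 26] [213.84615385 205.69230769] ((33.64175033569336, 45.631439208984375), (18.020748138427734, 1.7230995893478394), 21.03750991821289) [[0.53417623 0.17712874 0.075     ]]
[ 36  49  39  38 916] [234.45524017 228.12991266] ((54.62178421020508, 68.11782836914062), (32.039581298828125, 31.016094207763672), 20.85445785522461) [[0.47262269 0.11928298 0.075     ]]
[ 11  64  23  12 111] [202.20720721 229.72972973] ((21.75, 69.75), (22.135942459106445, 5.375871658325195), 18.434947967529297) [[0.46762248 0.20708034 0.075     ]]
```

View pics/crop0.png

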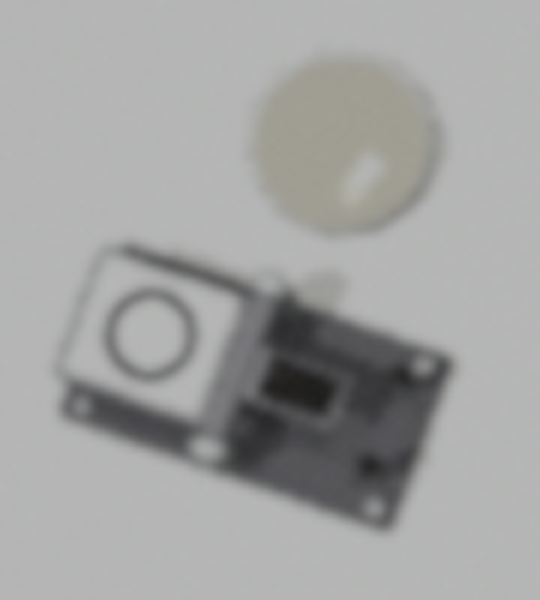

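```bash
python3 - <<'E'
from h import *
cal=imaging.get_calibration('top')
post=onplane(cal,[(225,206.7),(214.7,235)],.079); b=onplane(cal,[(250.3,220.3),(242.5,244.7),(193.7,227)],.065)
pad=onplane(cal,[(230,224.5)],.076); ring=onplane(cal,[(205.3,215.7)],.078)
print(post,b,pad,ring,sep='\n'); print('pivot',post.mean(0),(b[0]+b[2])[:2]/2, np.linalg.norm(post[0]-post[1]))
for d in (post[0]-post[1],b[0]-b[1]): print('x dir',np.degrees(np.arctan2(d[1],d[0])))
d=ring[0]-pad[0];print('y dir-90',np.degrees(np.arctan2(d[1],d[0]))-90, np.linalg.norm(d))
fit=b[1]-b[2];print(np.degrees(np.arctan2(-fit[1],-fit[0]))-90)
# dish
print('wrist',imaging.get_calibration('wrist'))
E
```

```text
[[0.53086951 0.14599141 0.079     ]
 [0.45301185 0.17210122 0.079     ]]
[[0.49583457 0.0770682  0.065     ]
 [0.42860668 0.09731895 0.065     ]
 [0.47623648 0.2322812  0.065     ]]
[[0.48235548 0.1315301  0.076     ]]
[[0.50582209 0.19935131 0.078     ]]
pivot [0.49194068 0.15904631 0.079     ] [0.48603553 0.1546747 ] 0.08211904664583751
x dir -18.539041780701027
x dir -16.763643633535082
y dir-90 -19.08597623011714 0.07179414318145051
-19.43855116498466
wrist {'camera_matrix': array([[361.69541599,   0.        , 278.56442599],
       [  0.        , 361.69541599, 210.26117654],
       [  0.        ,   0.        ,   1.        ]]), 'k1': 0.005391951449216297, 'position': array([0.13724776, 0.63858457, 0.38395782]), 'attitude': array([-1.49587898e+01,  6.86823910e-02,  7.16733789e+01])}
```

```bash
python3 -m crank '[{"x":-0.02,"y":-0.02,"turn":0.07},{"x":-0.055,"y":-0.05,"turn":0.2},{"x":-0.095,"y":-0.09,"turn":0.35},{"x":-0.14,"y":-0.13,"turn":0.5},{"x":-0.185,"y":-0.17,"turn":0.67},{"x":-0.23,"y":-0.21,"turn":0.84},{"x":-0.275,"y":-0.25,"turn":1.01},{"x":-0.32,"y":-0.29,"turn":1.18},{"x":-0.36,"y":-0.33,"turn":1.35},{"x":-0.395,"y":-0.36,"turn":1.48},{"x":-0.416,"y":-0.381,"turn":1.576},{"x":-0.416,"y":-0.381,"turn":1.576}]' 0 20
python3 - <<'E'
from h import *
o=env.get_obs();cal=imaging.get_calibration('wrist');im=imaging.read_camera('wrist')
cv2.imwrite('pics/w1.png',im[:,:,::-1]);print(o['tool_pos'],o['tool_rot'],o['qpos'],o['force'])
np.save('calw1.npy',cal,allow_pickle=True)
E
```

```text
[0.20486621 0.6163332  0.2133478 ] [-1.79900446e+02  7.12097145e-03  1.61621895e+02] [-70.80921738  18.43632784  -4.01777993  83.16862404   1.29745901
  78.53998047  -3.25956327] [-0.44551309  0.95174141 -0.25843076]invalid input
```

View pics/w1.png

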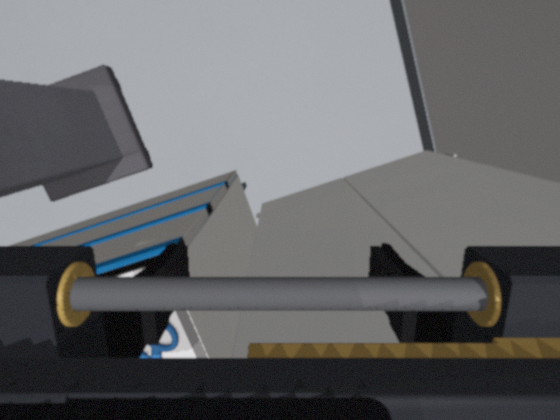

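The move was refused, so this wrist picture still shows the start pose. I'll give every key in each row.

```bash
python3 -m crank '[{"x":-0.02,"y":-0.02,"z":0,"turn":0.07},{"x":-0.055,"y":-0.05,"z":0,"turn":0.2},{"x":-0.095,"y":-0.09,"z":0,"turn":0.35},{"x":-0.14,"y":-0.13,"z":0,"turn":0.5},{"x":-0.185,"y":-0.17,"z":0,"turn":0.67},{"x":-0.23,"y":-0.21,"z":0,"turn":0.84},{"x":-0.275,"y":-0.25,"z":0,"turn":1.01},{"x":-0.32,"y":-0.29,"z":0,"turn":1.18},{"x":-0.36,"y":-0.33,"z":0,"turn":1.35},{"x":-0.395,"y":-0.36,"z":0,"turn":1.48},{"x":-0.416,"y":-0.381,"z":0,"turn":1.576},{"x":-0.416,"y":-0.381,"z":0,"turn":1.576}]' 0.0 20
```

```text
time_s: 1.65
tool_pos: [0.4802, 0.1222, 0.2143]
tool_rot: [-180.0, 0.0, 71.1]
force: [-0.9, 1.2, -0.0]
grip_width: 0.0002
grasp_force: 0.0
```

```bash
python3 - <<'E'
from h import *
cal=imaging.get_calibration('wrist');im=imaging.read_camera('wrist')
im=np.ascontiguousarray(im[:,:,::-1]);cv2.imwrite('pics/w2raw.png',im)
ps=np.radians(-18.7);ux=np.array([np.cos(ps),np.sin(ps),0]);uy=np.array([-ux[1],ux[0],0]);p=np.array([.491,.158,0])
print(cal)
for n,a in dict(post1=(.04,0,.079),post2=(-.04,0,.079),padc=(0,-.029,.077),bump1=(.022,-.07,.065),bump2=(-.022,-.07,.065),piv=(0,0,.075)).items():
    q=project(cal,p+ux*a[0]+uy*a[1]+[0,0,a[2]])[0];print(n,q);cv2.drawMarker(im,tuple(int(v) for v in q),(0,0,255),0,10)
cv2.imwrite('pics/w2.png',im)
E
```

```text
{'camera_matrix': array([[361.69541599,   0.        , 278.56442599],
       [  0.        , 361.69541599, 210.26117654],
       [  0.        ,   0.        ,   1.        ]]), 'k1': 0.005391951449216297, 'position': array([0.50236469, 0.18863127, 0.3848511 ]), 'attitude': array([-14.96724526,   0.03272091, -18.87952851])}
post1 [325.39475654 153.6427924 ]
post2 [230.16300806 153.93698069]
padc [277.90071122 187.24386249]
bump1 [301.81001886 228.05864353]
bump2 [254.37510153 228.19208437]
piv [277.78319207 153.2898002 ]
```

View pics/w2.png

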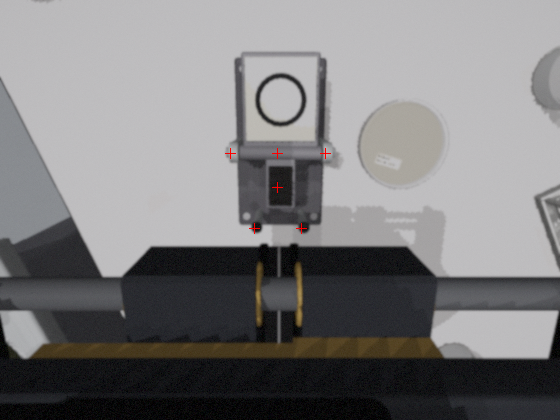

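The view is aligned: the pad centre is at about (279,186), the bumpers at (256,228) and (303,228), and the projected markers fall on them. Next I go down and press.

```bash
python3 -m crank '[{"x":0,"y":0,"z":0.04,"turn":0},{"x":0,"y":0,"z":0.08,"turn":0},{"x":0,"y":0,"z":0.105,"turn":0},{"x":0,"y":0,"z":0.115,"turn":0},{"x":0,"y":0,"z":0.12,"turn":0},{"x":0,"y":0,"z":0.125,"turn":0},{"x":0,"y":0,"z":0.13,"turn":0},{"x":0,"y":0,"z":0.135,"turn":0},{"x":0,"y":0,"z":0.14,"turn":0},{"x":0,"y":0,"z":0.145,"turn":0},{"x":0,"y":0,"z":0.15,"turn":0},{"x":0,"y":0,"z":0.15,"turn":0}]'; python3 - <<'E'
from h import *
ims=[imaging.read_camera(n)[:,:,::-1] for n in('side','wrist')]
cv2.imwrite('pics/s3.png',np.hstack([cv2.resize(ims[0][140:300,190:350],(400,400)),cv2.resize(ims[1],(400,300))[:, :].copy() if 0 else cv2.copyMakeBorder(cv2.resize(ims[1],(400,300)),0,100,0,0,0)]))
E
```

```text
time_s: 3.2
tool_pos: [0.4795, 0.124, 0.064]
tool_rot: [-180.0, 0.0, 71.3]
force: [0.3, 0.3, -0.2]
grip_width: 0.0005
grasp_force: 0.0
```

View pics/s3.png

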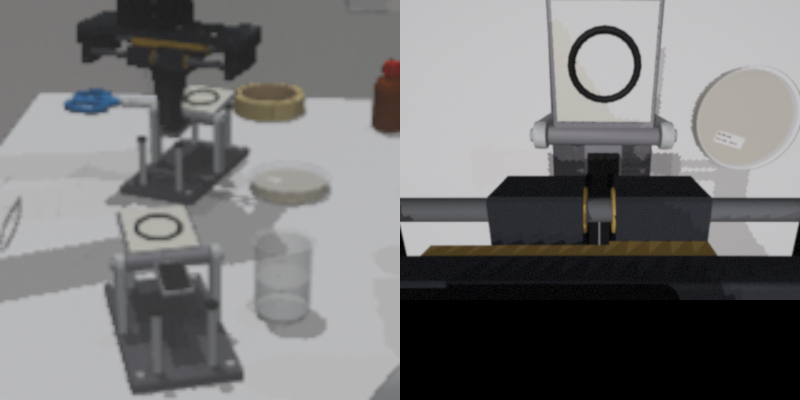

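```bash
python3 - <<'E'
from h import *
ps=np.radians(-18.9);ux=np.array([np.cos(ps),np.sin(ps),0]);uy=np.array([-ux[1],ux[0],0]);p=np.array([.491,.158,.07])
for n in('wrist','side'):
  cal=imaging.get_calibration(n)
  for a in (0,10,20,30,40,50):
    c,s=np.cos(np.radians(a)),np.sin(np.radians(a))
    P=lambda x,r,t:p+ux*x+uy*(r*c-t*s)+np.array([0,0,r*s+t*c])
    q=project(cal,[P(0,.043,.0045),P(-.032,.08,.0045),P(.032,.08,.0045)])
    if n=='wrist': q=q/1.4
    else: q=(q-[190,140])*2.5
    print(n,a,q.round().tolist())
E
```

```text
wrist 0 [[200.0, 66.0], [143.0, -5.0], [259.0, -4.0]]
wrist 10 [[200.0, 68.0], [137.0, -9.0], [264.0, -9.0]]
wrist 20 [[200.0, 72.0], [131.0, -8.0], [271.0, -7.0]]
wrist 30 [[200.0, 80.0], [125.0, -0.0], [277.0, 1.0]]
wrist 40 [[200.0, 90.0], [118.0, 16.0], [284.0, 17.0]]
wrist 50 [[200.0, 102.0], [113.0, 42.0], [289.0, 42.0]]
side 0 [[199.0, 100.0], [187.0, 88.0], [236.0, 95.0]]
side 10 [[199.0, 95.0], [187.0, 78.0], [236.0, 84.0]]
side 20 [[198.0, 90.0], [185.0, 68.0], [234.0, 74.0]]
side 30 [[196.0, 85.0], [183.0, 60.0], [232.0, 66.0]]
side 40 [[194.0, 82.0], [179.0, 53.0], [229.0, 59.0]]
side 50 [[192.0, 79.0], [175.0, 47.0], [226.0, 53.0]]
```

```bash
python3 - <<'E'
from h import *
ps=np.radians(-18.9);ux=np.array([np.cos(ps),np.sin(ps),0]);uy=np.array([-ux[1],ux[0],0]);p=np.array([.491,.158,0])
o=env.get_obs();print(o['tool_pos'],o['force'],o['wrist_torque'])
cal=imaging.get_calibration('side');im=np.ascontiguousarray(imaging.read_camera('side')[:,:,::-1])
x0,y0,k=225,160,8
c=cv2.resize(im[y0:y0+70,x0:x0+70],None,fx=k,fy=k,interpolation=cv2.INTER_CUBIC)
def mk(P,col):
    q=(project(cal,P)[0]-[x0,y0]+.5)*k;cv2.drawMarker(c,tuple(int(v) for v in q),col,0,14,2)
mk(np.array(o['tool_pos'])-[0,0,.019],(0,0,255))
mk(o['tool_pos'],(0,255,255))
for a in((.04,0,.079),(-.04,0,.079),(.022,-.07,.065),(-.022,-.07,.065)): mk(p+ux*a[0]+uy*a[1]+[0,0,a[2]],(0,255,0))
for a in((.013,-.05,.0745),(-.013,-.05,.0745)): mk(p+ux*a[0]+uy*a[1]+[0,0,a[2]],(255,0,0))
cv2.imwrite('pics/s4.png',c)
E
```

```text
[0.47964757 0.1241315  0.06435498] [0.60306354 0.82287658 0.57078606] [-0.11396667  0.04420448  0.0273568 ]
```

View pics/s4.png

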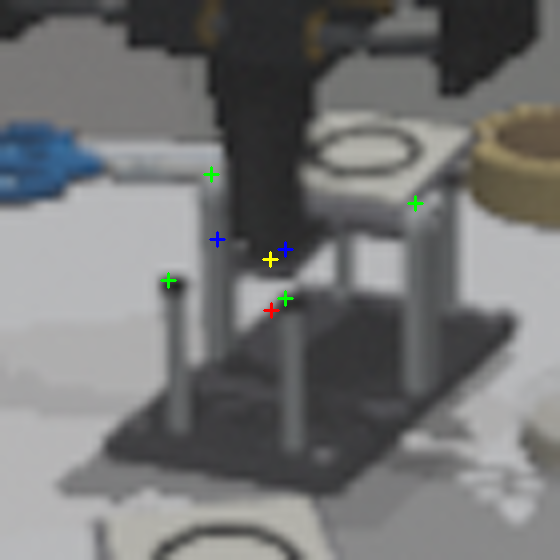

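The fingertips seem to be only just at the tail, with the paddle still near 6 degrees. I'll go on in small steps and track the ring in the wrist view.

```bash
cat > ring.py <<'E'
from h import *
o=env.get_obs();cal=imaging.get_calibration('wrist');im=imaging.read_camera('wrist')
cv2.imwrite('pics/last.png',im[:,:,::-1])
g=cv2.cvtColor(im,cv2.COLOR_RGB2GRAY)[:185,190:370]
cs,_=cv2.findContours((g<90).astype('uint8'),cv2.RETR_CCOMP,cv2.CHAIN_APPROX_NONE)
for c in cs:
    if len(c)>60 and cv2.contourArea(c)>800:
        e=cv2.fitEllipse(c);print('ell',np.round(e[0][0]+190,1),round(e[0][1],1),np.round(e[1],1))
ps=np.radians(-18.9);uy=np.array([-np.sin(ps),np.cos(ps),0]);p=np.array([.491,.158,.07])
for a in range(0,90,10):
    c,s=np.cos(np.radians(a)),np.sin(np.radians(a))
    print(a,project(cal,p+uy*(.043*c-.0045*s)+[0,0,.043*s+.0045*c])[0].round(),end=' ')
print(o['tool_pos'].round(4),o['force'].round(2),o['wrist_torque'].round(3))
E
python3 ring.py; python3 -m crank '[{"x":0,"y":0,"z":0.005,"turn":0},{"x":0,"y":0,"z":0.01,"turn":0},{"x":0,"y":0,"z":0.01,"turn":0}]'; python3 ring.py
```

```text
ell 285.7 89.8 [100.6 105.9]
ell 285.8 90.7 [84.4 88.8]
0 [280.  92.] 10 [280.  95.] 20 [281. 102.] 30 [281. 112.] 40 [281. 126.] 50 [280. 143.] 60 [280. 164.] 70 [280. 185.] 80 [280. 207.] [0.4797 0.1242 0.0644] [-0.57  0.54 -0.27] [-0.099  0.1    0.028]
time_s: 3.78
tool_pos: [0.4794, 0.124, 0.0539]
tool_rot: [-180.0, 0.0, 71.3]
force: [-0.2, 0.0, -1.1]
grip_width: 0.0005
grasp_force: 0.1
ell 287.6 99.8 [113.7 120. ]
ell 287.7 102.0 [92.9 99.1]
0 [281.  90.] 10 [281.  93.] 20 [281. 100.] 30 [281. 111.] 40 [281. 126.] 50 [281. 145.] 60 [281. 167.] 70 [281. 191.] 80 [281. 214.] [0.4794 0.124  0.0539] [-0.22  0.   -1.1 ] [-0.044  0.04   0.009]
```

```bash
python3 -m crank '[{"x":0,"y":0,"z":0.005,"turn":0},{"x":0,"y":0,"z":0.009,"turn":0},{"x":0,"y":0,"z":0.009,"turn":0}]'; python3 ring.py;python3 -m crank '[{"x":0,"y":0,"z":0.003,"turn":0},{"x":0,"y":0,"z":0.006,"turn":0},{"x":0,"y":0,"z":0.006,"turn":0}]'; python3 ring.py
```

```text
time_s: 4.2
tool_pos: [0.4793, 0.1238, 0.0448]
tool_rot: [-180.0, 0.0, 71.3]
force: [0.2, -0.2, 0.6]
grip_width: 0.0004
grasp_force: 0.1
ell 288.9 121.3 [104.7 138.1]
ell 289.1 124.1 [ 82.6 112.2]
0 [281.  88.] 10 [281.  91.] 20 [281.  98.] 30 [282. 110.] 40 [282. 127.] 50 [282. 147.] 60 [281. 171.] 70 [281. 197.] 80 [281. 222.] [0.4793 0.1238 0.0448] [ 0.24 -0.23  0.57] [-0.1    0.065  0.016]
time_s: 4.62
tool_pos: [0.4795, 0.124, 0.0391]
tool_rot: [-180.0, 0.0, 71.3]
force: [0.5, -0.2, 0.5]
grip_width: 0.0005
grasp_force: 0.2
ell 289.2 138.7 [ 92.9 149.9]
ell 289.3 142.0 [ 71.  120.2]
0 [281.  88.] 10 [281.  91.] 20 [281.  98.] 30 [281. 111.] 40 [281. 128.] 50 [281. 150.] 60 [281. 175.] 70 [281. 202.] 80 [281. 229.] [0.4795 0.124  0.0391] [ 0.47 -0.18  0.51] [-0.169  0.093 -0.044]
```

Now at about 46 degrees. I lift, cross over the paddle and come down on its +y side.

```bash
python3 -m crank '[{"x":0,"y":0,"z":-0.03,"turn":0},{"x":0,"y":0,"z":-0.08,"turn":0},{"x":0,"y":0,"z":-0.13,"turn":0},{"x":0,"y":0,"z":-0.16,"turn":0},{"x":0.03,"y":0,"z":-0.165,"turn":0},{"x":0.075,"y":0,"z":-0.165,"turn":0},{"x":0.11,"y":0,"z":-0.165,"turn":0},{"x":0.125,"y":0,"z":-0.165,"turn":0},{"x":0.125,"y":0,"z":-0.135,"turn":0},{"x":0.125,"y":0,"z":-0.1,"turn":0},{"x":0.125,"y":0,"z":-0.07,"turn":0},{"x":0.125,"y":0,"z":-0.07,"turn":0}]'; python3 - <<'E'
from h import *
o=env.get_obs();im=np.ascontiguousarray(imaging.read_camera('side')[:,:,::-1])
c=cv2.resize(im[120:220,215:315],None,fx=5.5,fy=5.5,interpolation=cv2.INTER_CUBIC);cv2.imwrite('pics/s5.png',c);print(o['force'])
E
```

```text
time_s: 6.18
tool_pos: [0.5178, 0.2405, 0.107]
tool_rot: [-179.8, 0.3, 71.3]
force: [0.1, -0.2, 0.3]
grip_width: 0.0003
grasp_force: 0.0
[ 0.12740458 -0.18733503  0.25598892]
```

View pics/s5.png

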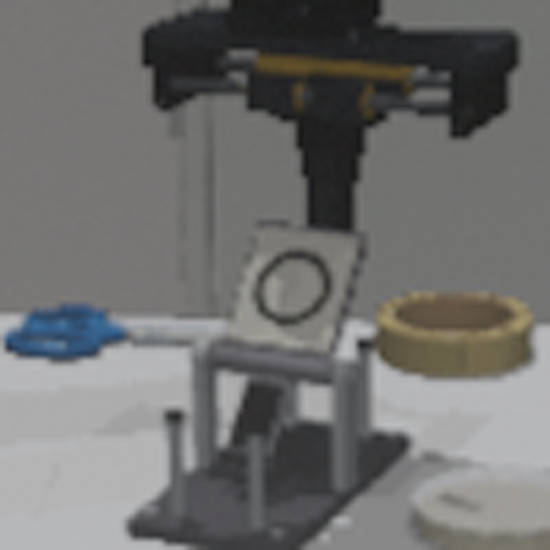

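The paddle stands at about 45 degrees, with the finger behind it on the +y side. I push toward -y.

```bash
python3 -m crank '[{"x":-0.01,"y":0,"z":0,"turn":0},{"x":-0.02,"y":0,"z":0,"turn":0},{"x":-0.03,"y":0,"z":0,"turn":0},{"x":-0.04,"y":0,"z":0,"turn":0},{"x":-0.05,"y":0,"z":0,"turn":0},{"x":-0.06,"y":0,"z":0,"turn":0},{"x":-0.07,"y":0,"z":0,"turn":0},{"x":-0.08,"y":0,"z":0,"turn":0},{"x":-0.09,"y":0,"z":0,"turn":0},{"x":-0.1,"y":0,"z":0,"turn":0},{"x":-0.105,"y":0,"z":0,"turn":0},{"x":-0.105,"y":0,"z":0,"turn":0}]'; python3 - <<'E'
from h import *
o=env.get_obs();p=np.array([.491,.158,.07]);ps=np.radians(-18.8);print((np.array(o['tool_pos'])-p)@[-np.sin(ps),np.cos(ps),0], o['force'])
im=np.ascontiguousarray(imaging.read_camera('side')[:,:,::-1])
c=cv2.resize(im[120:220,215:315],None,fx=5.5,fy=5.5,interpolation=cv2.INTER_CUBIC);cv2.imwrite('pics/s6.png',c)
E
```

```text
time_s: 7.72
tool_pos: [0.486, 0.1426, 0.1094]
tool_rot: [-180.0, 0.0, 71.3]
force: [0.4, 1.2, 0.1]
grip_width: -0.0001
grasp_force: 0.0
-0.01622030123690447 [0.39035153 1.22535662 0.0596363 ]
```

View pics/s6.png

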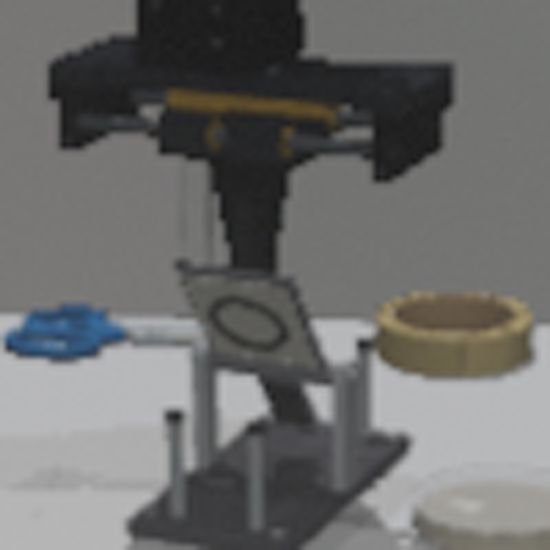

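The paddle is past the upright, at about 120 degrees. I follow it down in an arc.

```bash
python3 -m crank '[{"x":-0.004,"y":0,"z":0.005,"turn":0},{"x":-0.008,"y":0,"z":0.01,"turn":0},{"x":-0.013,"y":0,"z":0.015,"turn":0},{"x":-0.017,"y":0,"z":0.02,"turn":0},{"x":-0.02,"y":0,"z":0.026,"turn":0},{"x":-0.023,"y":0,"z":0.032,"turn":0},{"x":-0.025,"y":0,"z":0.037,"turn":0},{"x":-0.026,"y":0,"z":0.041,"turn":0},{"x":-0.026,"y":0,"z":0.044,"turn":0},{"x":-0.026,"y":0,"z":0.044,"turn":0}]'; python3 -m crank '[{"x":0,"y":0,"z":0.001,"turn":0},{"x":0,"y":0,"z":0.002,"turn":0},{"x":0,"y":0,"z":0.002,"turn":0}]'
```

```text
time_s: 9.02
tool_pos: [0.4777, 0.1182, 0.0665]
tool_rot: [-180.0, 0.0, 71.3]
force: [-5.0, -1.2, 9.8]
grip_width: 0.0005
grasp_force: 5.3
time_s: 9.4
tool_pos: [0.4778, 0.1182, 0.0662]
tool_rot: [-179.9, -0.0, 71.3]
force: [-9.6, -4.3, 23.3]
grip_width: 0.0002
grasp_force: 11.6
```

Contact with 23 N upward force shows the paddle is on its stop. I lift clear and check.

```bash
python3 -m crank '[{"x":0,"y":0,"z":-0.01,"turn":0},{"x":0,"y":0,"z":-0.04,"turn":0},{"x":0,"y":0,"z":-0.09,"turn":0},{"x":0,"y":0,"z":-0.14,"turn":0},{"x":0.03,"y":0,"z":-0.15,"turn":0},{"x":0.06,"y":0,"z":-0.15,"turn":0},{"x":0.06,"y":0,"z":-0.15,"turn":0},{"x":0.06,"y":0,"z":-0.15,"turn":0}]'; python3 - <<'E'
from h import *
cal=imaging.get_calibration('side')
im=np.ascontiguousarray(imaging.read_camera('side')[:,:,::-1]); wr=imaging.read_camera('wrist')[:,:,::-1]
ps=np.radians(-18.9);ux=np.array([np.cos(ps),np.sin(ps),0]);uy=np.array([-ux[1],ux[0],0]);p=np.array([.491,.158,.07])
x0,y0,k=225,160,5.7
c=cv2.resize(im[y0:y0+70,x0:x0+70],None,fx=k,fy=k,interpolation=cv2.INTER_CUBIC)
for a,col in((180,(0,200,0)),(172,(0,0,255))):
  C,s=np.cos(np.radians(a)),np.sin(np.radians(a))
  for x in(-.032,.032):
    q=(project(cal,p+ux*x+uy*(.08*C+.0045*s)+[0,0,.08*s-.0045*C])[0]-[x0,y0]+.5)*k
    cv2.drawMarker(c,tuple(int(v) for v in q),col,0,10,1)
w=cv2.copyMakeBorder(cv2.resize(wr,(400,300)),0,c.shape[0]-300,0,0,0)
cv2.imwrite('pics/s7.png',np.hstack([c,w]))
E
```

```text
time_s: 10.4
tool_pos: [0.4967, 0.1744, 0.2129]
tool_rot: [-180.0, 0.1, 71.3]
force: [0.0, -0.3, -0.3]
grip_width: 0.0004
grasp_force: 0.0
```

View pics/s7.png

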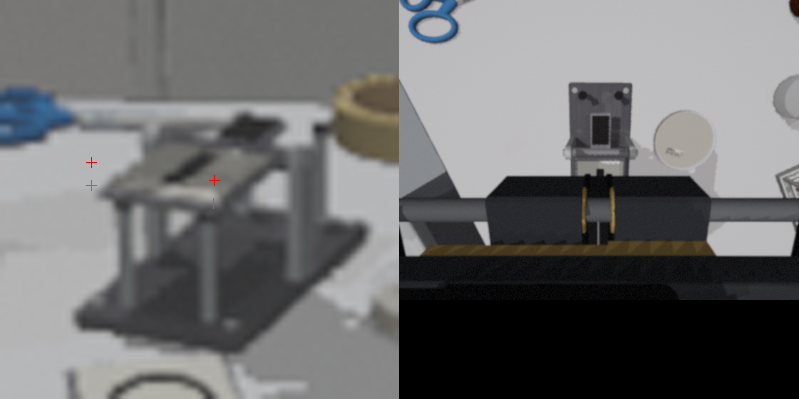

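The side view shows the paddle resting on the bumpers with the bar up. Its free edge, about (100,190) to (212,205), matches the markers for 180 degrees. The gripper is clear of everything and the dish is still in place.

```bash
python3 -c "
from cell import env
print(env.sign_off())"
```

```text
the job is handed in; nothing more can be done
None
```

The flag next to the dish now lies flat on its other side with the bar face up; I handed the job in with the gripper clear, at about 10.5 s of the 42 s allowed, and the hand-in gave no verdict.

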